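# Put the tape measure away in the drawer

## Robot

A 6-joint arm with a two-finger parallel gripper is mounted at the origin on a cart in front of the work surface, level with it; the furniture and walls round the work are solid. World frame = base frame: x ahead of the robot, y to its left, z up, the work surface at z = 0. Lengths are in m, angles in rad, forces in N, time in s.
With the tool pointing down it reaches from about 0.25 to 0.725 m from the base axis. Payload 4 kg.
Tool frame: the origin (TCP) lies at the very end of the fingers, on their centre line; the grasp point (between the pads) lies 19 mm behind it; x points along the fingers, y is the direction in which the jaws open and shut, and the axes are right-handed (so a half turn about x gives the same grasp; the last joint's range is limited). The gripper opens to 85 mm and grips with 20 to 120 N. Pads are 22 mm wide; open, the fingers measure 114 mm over their backs; the gripper's body (76 mm by 85 mm) begins 54 mm behind the grasp point. The pads swing forward as they close: fully open they stand 13 mm farther back than shut.
Start: joints at [-1.273, 0.241, 0.005, 1.335, 0, 1.571], TCP at [0.147, -0.478, 0.231] pointing down, gripper open.
Joint ranges: [-2.72, 2.72], [-1.05, 1.87], [-1.09, 1.28], [-1.99, 2.15], [-1.42, 1.44], [-3.14, 3.14]. Speed limits (rad/s): [2.79, 2.79, 3.14, 3.14, 3.14, 3.14].

## Interface

Orientations are given as a unit quaternion [w, x, y, z].
In Python, from rig import * gives the robot as it stands.
- The arm moves only by the shell command python3 -m handwheel 'ROWS' [FORCE]. ROWS is JSON, a list of rows, each a list of 7 numbers: the shift along the tool's x, y, z in mm, then the turn, a rotation vector about the tool's x, y, z in rad, then the closure in counts, from 0 (fully open) to 255 (shut). A call has 1 to 5 rows; each row is the pose to reach, as a shift and turn from the pose measured when the call began, along the tool's axes at that moment; what a row does not reach only later rows make up. A row lasts 1/10 s, in which the tool goes at most 50 mm and 8.59 degrees, less where a joint would pass 70% of its speed; a pose out of reach is approached as far as the arm can. A call with a gripper value outside its range is refused whole. The fingers move at their own pace and stop on an object; FORCE is the grip in N (left out, the last holds). Time passes only in rows, so rows that repeat a pose let the fingers close. It gives the time, the measured TCP pose, the force and the opening at its end, in the units of the state.
- sense(): the state, without advancing time (a new reading comes with each control period).
- get_image(name): name is "scene" or "top" or "wrist"; returns (picture, depth): 480x640x3 uint8, red, green, blue; 480x640 float32, m along the optical axis (not along the pixel's ray), 0 where there is no reading.
- calibration(name): a dict with "vfov" (degrees; the focal length in pixels is half the picture's height over the tangent of half this angle, whatever the lens; pixels are square), "cx", "cy" (the principal point, pixels), "rvec" (rotation vector, rad) and "tvec" (3), from world to camera coordinates, as OpenCV has them. Camera axes: x right, y down, z forward; pixel columns grow to the right and rows downward; lengths in m; the calibration is good to about 2 mm. A picture is of the moment at which its call begins: read the wrist's pose just before it. calibration takes no time and is no camera call; for the wrist camera it gives the pose at the moment of the call.
- job_done(): hands the job in, once; it reports no verdict.
Trained networks look in the newest picture that a camera, given by its name, has taken for a name from the list of things; names that differ only in an ending like _2 or _b are one class to them, and where a whole thing is asked for, a point or a joint stands for the part that bears it (a point fixed in the world has none). Each returns a list of dicts, best first, with "score" (0 to 1); they miss things now and then, are a little off and sometimes report something else, mostly with a low value. They report only what shows in the picture. A call takes as long as a camera call. They do not tell look-alikes from the thing itself.
- find_in(camera, label): "position" ([x, y, z] in m, in the coordinates of the camera as it stood for that picture, good to about 4 mm: the middle of the surface that is visible of it).
- regions_of(camera, label): "mask" (480x640 bool, what is visible of it).
- spot_point(camera, label): "position" ([x, y, z] in m, in the coordinates of the camera as it stood for that picture, good to about 4 mm: a listed point, or the origin of a listed thing).
The state is a dict: "clock": time; "q": joint angles; "joint_vel": joint speeds; "effort": joint torques, N m; "position": TCP position; "orientation": TCP orientation; "ft_force": force on the tool from outside, world axes, zero at the start; "ft_torque": the same for the moment, N m; "opening": finger opening in m.
Only numpy, scipy, OpenCV 4.12 (cv2) and the standard library are available. Lean on these libraries where they do the work, as an engineer would, in place of code of your own. Each camera call takes 0.05 s, during which the arm holds its last target. There are 200 camera calls.

## Task

Put away the tape measure that stands to the left of the small wooden drawer unit: stand it upright on its base inside the unit's open drawer and let go of it, then push the drawer fully shut without slamming it. Leave the tin of screws and the sanding block on the left where they are.

Things in the scene. Friction and masses are not known exactly. Their poses are not given: they have to be found in the camera images.
- tape_measure: Steel tape measure with a yellow case, loose, about 0.22 kg, standing on its base to the left of the drawer unit (another one, far right, does not matter). Case 34 mm wide along its x, 68 mm long (y from -29 to +39 mm), 63 mm high; a metal hook sticks out low down to y = -39 mm (18 mm wide, 11 mm high). Origin at the underside, z up. It can be gripped across its 34 mm width.
- screw_tin: Round open metal tin with screws, left of the drawer unit, 74 mm across and 34 mm high, loose. Origin at the centre of its underside. A bystander: leave it where it is.
- sanding_block: Cork sanding block, 62 mm (its x) by 113 mm (its y) by 31 mm high, loose. Origin at the centre of its underside. A bystander: leave it where it is.
- unit_drawer0 (a joint): Slide of the one drawer, in m: 0 is fully shut (a firm stop), 0.149 fully open; it starts 0.12 to 0.149 open. It stays where it is left; sliding it slowly takes 1 to 2 N. It shuts towards +x of the unit (away from the robot), e.g. pushed by its handle or front. The unit is fixed to the worktop, 220 mm deep, 180 mm wide, 115 mm high.
- drawer_floor (a point): Centre of the top face of the drawer's floor (22 mm above the worktop), moving with the drawer; x points into the unit, the way it shuts. Inside: x -87 to +87 mm, y -69 to +69 mm. Side and back walls rise 71 mm above the floor, front panel (outer face at x = -108 mm) and underside of the unit's top 81 mm. Open by q, the drawer is uncovered from x = -87 mm to -93 mm + q.
- unit_drawer0_handle (a point): Middle of the drawer's bar handle, moving with the drawer; axes as drawer_floor. The bar is a level round steel rod, 11 mm thick and 90 mm long along y, 77 mm above the worktop, 35 mm in front of the outer face of the drawer's front, on two thin posts near its ends.
Mind the look-alikes: they are no part of the job. Of the things that look like the tape_measure, take the one that is nearest to the robot's base at the start.

How it is judged:
On the way, in this order (a step that is already met when the one before it is completed fails the run):
1. the tape measure stands upright on the floor of the drawer, released, with the drawer still open by more than 80 mm (x of tape_measure in the frame of drawer_floor between -0.085 and 0.085 m and y of tape_measure in the frame of drawer_floor between -0.067 and 0.067 m and z of tape_measure in the frame of drawer_floor between -0.01 and 0.01 m and angle between tape_measure's own z axis and vertical below 0.2 rad and linear speed of tape_measure below 0.05 m/s and contact force between the fingers and tape_measure below 0.1 N and value of joint unit_drawer0 above 0.08 m), for 0.2 s.
2. the drawer is fully shut (value of joint unit_drawer0 below 0.006 m), for 0.2 s.
At the end, for the whole second after the job is handed in: The drawer is shut to within 6 mm; the tape measure stands at rest on the drawer's floor, its base within 10 mm of the floor and leaning less than 0.2 rad; the tin and the sanding block are within 30 mm of where they began (value of joint unit_drawer0 below 0.006 m and x of tape_measure in the frame of drawer_floor between -0.085 and 0.085 m and y of tape_measure in the frame of drawer_floor between -0.067 and 0.067 m and z of tape_measure in the frame of drawer_floor between -0.01 and 0.01 m and angle between tape_measure's own z axis and vertical below 0.2 rad and linear speed of tape_measure below 0.02 m/s and distance of each of screw_tin, sanding_block from where it was at the start of the episode below 0.03 m); the robot touches nothing.
It fails at once if the tin of screws or the sanding block is shifted more than 30 mm (distance of any of screw_tin, sanding_block from where it was at the start of the episode above 0.03 m).
It fails at once if the drawer is slammed (shut faster than 0.6 m/s) (velocity of joint unit_drawer0 below -0.6 m/s).
It also fails if it takes over 58 s, if anything falls off the work surface, if the arm or the gripper's body presses on something with over 40 N, if the wrist force passes 120 N, or if a joint passes its speed limit or range.

## Working session

There is one attempt and no reset: what is moved stays moved. The work goes in short steps, Python scripts to look and compute and a shell command to move; the robot and the scene stay as the last step left them, time stands still between calls to the robot, and variables do not carry over. Pictures are saved under pics/ and viewed, about 8 in all and at most 12, crops included, and the job is handed in when it is done.

```bash
mkdir -p pics; ls
cat > h.py <<'E'
from rig import *
import numpy as np, cv2
from scipy.spatial.transform import Rotation as R
def cam(n):
    c=calibration(n); f=240/np.tan(np.radians(c["vfov"])/2)
    M=cv2.Rodrigues(np.array(c["rvec"],float))[0]; t=np.array(c["tvec"],float).ravel()
    return c,f,M,t
def w(n,p,C=None):
    c,f,M,t=C or cam(n); return (np.asarray(p)-t)@M
def pix(n,p,C=None):
    c,f,M,t=C or cam(n); q=M@np.asarray(p)+t; return np.round([c["cx"]+f*q[0]/q[2],c["cy"]+f*q[1]/q[2]])
def cloud(n,d,C=None):
    C=C or cam(n); c,f,M,t=C
    v,u=np.mgrid[:480,:640]
    P=np.stack([(u-c["cx"])/f*d,(v-c["cy"])/f*d,d],-1)
    return w(n,P,C)
def tool(s=None):
    s=s or sense(); q=s["orientation"]; return np.array(s["position"]),R.from_quat([q[1],q[2],q[3],q[0]])
def save(n,im): cv2.imwrite("pics/"+n,cv2.cvtColor(im,cv2.COLOR_RGB2BGR))
E
python3 - <<'E'
from h import *
s=sense(); p,r=tool(s); print(s["clock"],p,r.as_matrix().round(3),s["opening"])
for n in ["top","scene"]:
    im,d=get_image(n); save(n+"0.png",im); C=cam(n); np.save(n+"0.npy",d)
    for l in ["tape_measure","screw_tin","sanding_block","drawer_floor","unit_drawer0_handle"]:
        print(n,l,[(w(n,o["position"],C).round(3).tolist(),pix(n,w(n,o["position"],C),C).tolist(),round(o["score"],2)) for o in spot_point(n,l)])
E
```

```text
pics
0.0 [ 0.14651722 -0.47740297  0.23043703] [[-0.001  0.293 -0.956]
 [ 0.002 -0.956 -0.293]
 [-1.    -0.002  0.   ]] 0.08500203624824848
top tape_measure [([0.83, -0.076, -0.004], [355.0, 172.0], 0.92), ([0.638, 0.121, -0.005], [279.0, 250.0], 0.74), ([0.595, 0.325, 0.003], [196.0, 269.0], 0.27)]
top screw_tin [([0.472, 0.146, -0.003], [270.0, 317.0], 0.66)]
top sanding_block [([0.594, 0.324, 0.001], [197.0, 270.0], 0.78)]
top drawer_floor [([0.583, -0.296, 0.023], [449.0, 267.0], 0.82)]
top unit_drawer0_handle [([0.439, -0.295, 0.079], [457.0, 329.0], 0.63)]
scene tape_measure [([0.827, -0.079, 0.002], [270.0, 211.0], 0.81), ([0.636, 0.119, 0.005], [278.0, 276.0], 0.73), ([0.437, -0.298, 0.079], [434.0, 198.0], 0.58)]
scene screw_tin [([0.47, 0.147, -0.001], [329.0, 314.0], 0.57)]
scene sanding_block [([0.592, 0.323, -0.005], [234.0, 341.0], 0.82)]
scene drawer_floor [([0.58, -0.301, 0.018], [385.0, 199.0], 0.58)]
scene unit_drawer0_handle [([0.437, -0.298, 0.077], [434.0, 199.0], 0.75)]
```

View pics/top0.png

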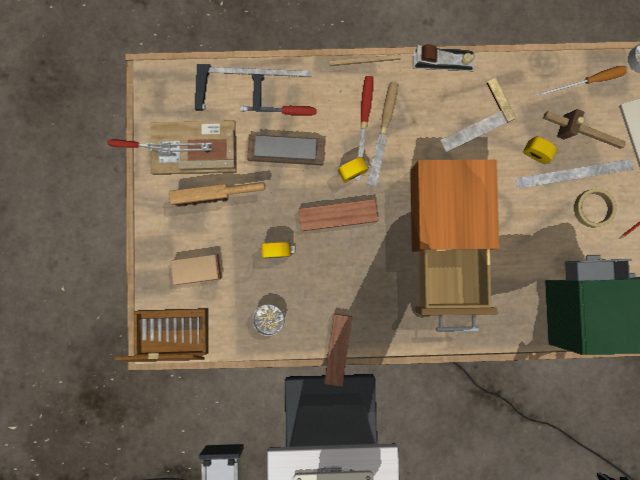

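View pics/scene0.png

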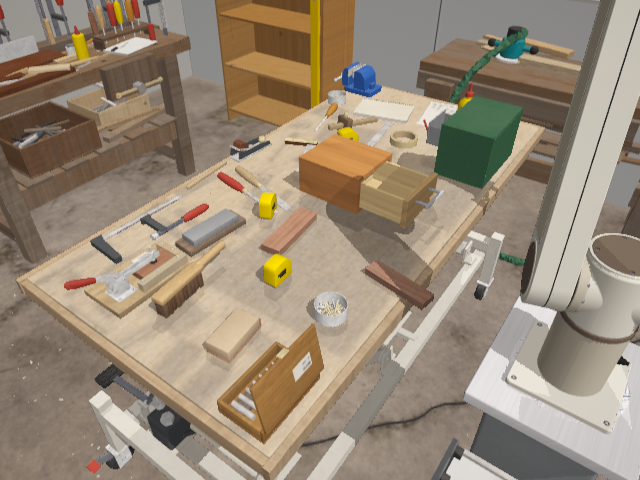

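Run:
```python
from h import *
im=cv2.imread("pics/top0.png"); d=np.load("top0.npy"); P=cloud("top",d)
hsv=cv2.cvtColor(im,cv2.COLOR_BGR2HSV)
for ctr in [(.638,.121),(.83,-.076)]:
    m=(np.hypot(P[...,0]-ctr[0],P[...,1]-ctr[1])<.07)&(P[...,2]>.05)&(P[...,2]<.08)
    q=P[m]; r=cv2.minAreaRect((q[:,:2]*1000).astype(np.float32)); print(m.sum(),r,q.mean(0).round(3))
    m=(np.hypot(P[...,0]-ctr[0],P[...,1]-ctr[1])<.09)&(P[...,2]>.006)&(P[...,2]<.018); print(P[m].mean(0).round(3),m.sum())
x=cv2.resize(im[200:300,220:340],None,fx=6,fy=6,interpolation=cv2.INTER_CUBIC); cv2.imwrite("pics/crop.png",x[:, :720])
```

```text
360 ((635.83837890625, 125.67288208007812), (33.95295333862305, 61.15061950683594), 1.9242302179336548) [0.636 0.126 0.059]
[0.642 0.081 0.01 ] 34
348 ((827.84521484375, -67.46733093261719), (34.29941177368164, 60.8609504699707), 25.77018928527832) [ 0.826 -0.066  0.059]
[ 0.859 -0.107  0.01 ] 372
```

View pics/crop.png

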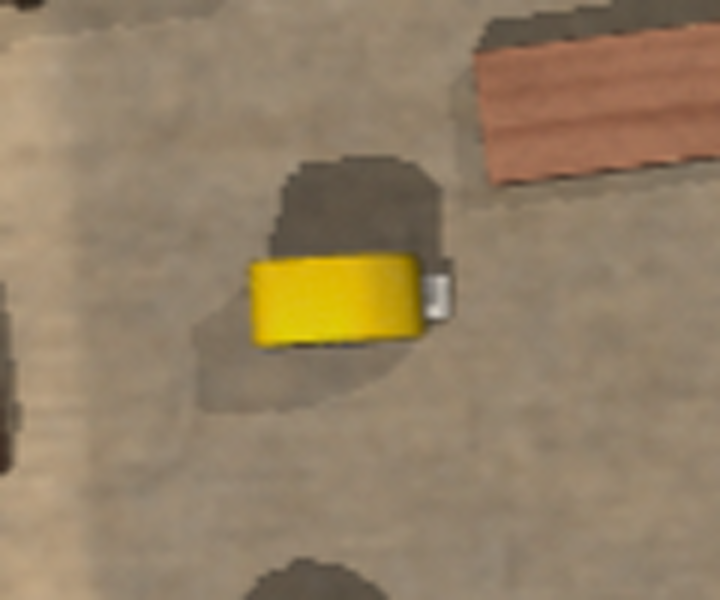

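Yellow cases: (279,250), (355,172) and (540,150). The crop confirms that (279,250) stands left of the unit with its hook pointing right. It is the nearest to the base (0.65 m, against 0.83 m and more), so it is the one to take. The tin is at (269,320), the block at (196,268) and the open drawer at (457,280). Next come the unit's yaw and the first move.

```bash
cat >> h.py <<'E'
def goto(pos,yaw):
    """tool-frame shift (mm) and turn to TCP pos, pointing down, tool y at world yaw (rad)"""
    p,r=tool(); y=np.array([np.cos(yaw),np.sin(yaw),0]); x=np.array([0,0,-1.])
    T=R.from_matrix(np.stack([x,y,np.cross(x,y)],1))
    print("at",p.round(4),"yaw",np.degrees(np.arctan2(*r.as_matrix()[[1,0],1])).round(1),"shift",(r.inv().apply(np.array(pos)-p)*1000).round(1),"turn",(r.inv()*T).as_rotvec().round(3))
E
python3 - <<'E'
from h import *
d=np.load("top0.npy"); P=cloud("top",d); X,Y,Z=P[...,0],P[...,1],P[...,2]
b=(X>.35)&(X<.95)&(Y>-.45)&(Y<-.15)
for lo,hi,nm in [(.108,.122,"unit top"),(.094,.107,"front rim"),(.088,.0935,"sidewalls"),(.018,.026,"floor"),(.07,.085,"handle")]:
    q=P[b&(Z>lo)&(Z<hi)]; r=cv2.minAreaRect((q[:,:2]*1000).astype(np.float32)); print(nm,len(q),np.round(r[0]),np.round(r[1]),round(r[2],1),q.min(0).round(3),q.max(0).round(3))
goto([.636,.126,.20],np.radians(2))
E
```

```text
unit top 7021 [ 725. -302.] [182. 205.] 89.0 [ 0.622 -0.394  0.108] [ 0.829 -0.21   0.121]
front rim 695 [ 650. -297.] [175. 354.] 89.6 [ 0.472 -0.385  0.094] [ 0.827 -0.21   0.107]
sidewalls 440 [ 649. -293.] [345. 165.] 0.1 [ 0.476 -0.376  0.088] [ 0.822 -0.21   0.093]
floor 2514 [ 722. -268.] [480. 177.] 7.5 [ 0.476 -0.37   0.018] [ 0.95  -0.15   0.026]
handle 609 [ 630. -298.] [176. 394.] 89.1 [ 0.432 -0.386  0.07 ] [ 0.828 -0.21   0.085]
at [ 0.1467 -0.478   0.2313] yaw -72.9 shift [  31.3 -433.8 -645. ] turn [-1.308  0.    -0.   ]
```

```bash
python3 -m handwheel '[[0,-135,-200,-0.45,0,0,0],[0,-135,-200,-0.45,0,0,0],[0,-135,-200,-0.45,0,0,0],[0,-135,-200,-0.45,0,0,0],[0,-135,-200,-0.45,0,0,0]]' 40
python3 - <<'E'
from h import *
goto([.636,.126,.20],np.radians(2))
E
```

```text
clock: 1.1
position: [0.2993, -0.2883, 0.2316]
orientation: [0.259, 0.658, 0.258, -0.658]
ft_force: [0.6, -0.5, -0.4]
opening: 0.0853
at [ 0.2993 -0.2883  0.2316] yaw -47.1 shift [  31.7  -74.5 -528.6] turn [-0.857 -0.    -0.001]
```

```bash
python3 -m handwheel '[[0,-35,-245,-0.7,0,0,0],[0,-35,-245,-0.7,0,0,0],[0,-35,-245,-0.7,0,0,0],[0,-35,-245,-0.7,0,0,0],[0,-35,-245,-0.7,0,0,0]]'
python3 - <<'E'
from h import *
goto([.636,.126,.20],np.radians(2))
E
```

```text
clock: 1.6
position: [0.4561, -0.0941, 0.232]
orientation: [0.47, 0.529, 0.469, -0.528]
ft_force: [0.7, -0.8, 0.2]
opening: 0.0855
at [ 0.4561 -0.0941  0.232 ] yaw -6.7 shift [  32.2  152.8 -239.6] turn [-0.152  0.001 -0.002]
```

```bash
python3 -m handwheel '[[0,153,-240,-0.152,0,0,0],[10,153,-240,-0.152,0,0,0],[20,153,-240,-0.152,0,0,0],[32,153,-240,-0.152,0,0,0],[32,153,-240,-0.152,0,0,0]]'; python3 -m handwheel '[[0,0,0,0,0,0,0]]'
python3 - <<'E'
from h import *
goto([.636,.126,.20],np.radians(2))
E
```

```text
clock: 2.1
position: [0.613, 0.0983, 0.2071]
orientation: [0.51, 0.492, 0.508, -0.491]
ft_force: [0.9, -0.7, 0.2]
opening: 0.0851
clock: 2.2
position: [0.6147, 0.1031, 0.2029]
orientation: [0.51, 0.489, 0.51, -0.49]
ft_force: [-0.2, -1.0, -0.5]
opening: 0.0852
at [0.6147 0.1031 0.2029] yaw 2.4 shift [  2.9  22.3 -22. ] turn [ 0.006 -0.     0.001]
```

```bash
python3 -m handwheel '[[0,22,-22,0,0,0,0],[0,22,-22,0,0,0,0],[0,22,-22,0,0,0,0]]'
python3 - <<'E'
from h import *
C=cam("wrist"); im,d=get_image("wrist"); save("wr1.png",im)
P=cloud("wrist",d,C); X,Y,Z=P[...,0],P[...,1],P[...,2]
m=(np.hypot(X-.636,Y-.126)<.07)&(Z>.054)&(Z<.08)&(d>0)
q=P[m]; print(m.sum(),cv2.minAreaRect((q[:,:2]*1000).astype(np.float32)),q.mean(0))
for o in spot_point("wrist","tape_measure"): print(w("wrist",o["position"],C),o["score"])
goto([.636,.126,.028],np.radians(2))
E
```

```text
clock: 2.5
position: [0.6355, 0.126, 0.2021]
orientation: [0.51, 0.489, 0.511, -0.49]
ft_force: [0.3, 0.5, -0.8]
opening: 0.0852
3843 ((635.7881469726562, 126.33831787109375), (33.94281768798828, 56.83536148071289), 2.1674692630767822) [0.63582438 0.12858055 0.06047619]
[ 0.64343985  0.11777748 -0.00245007] 0.94
at [0.6354 0.1251 0.2034] yaw 2.3 shift [175.4   0.8  -0.9] turn [0.005 0.    0.001]
```

View pics/wr1.png

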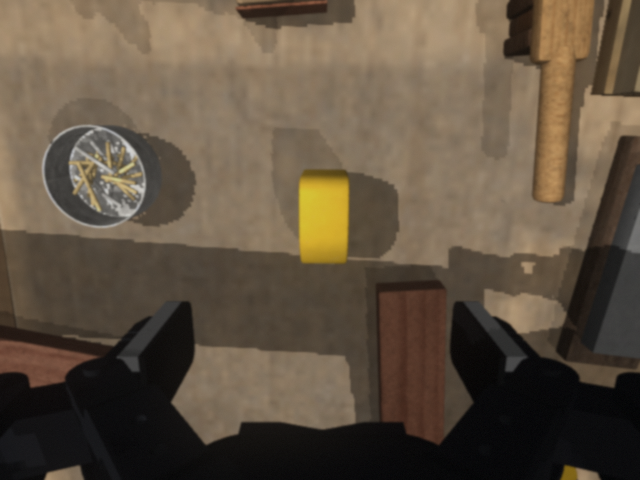

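```bash
python3 -m handwheel '[[50,0.5,0,0,0,0,0],[100,0.5,0,0,0,0,0],[140,0.5,-0.5,0,0,0,0],[165,0.5,-0.5,0,0,0,0],[174,0.5,-0.5,0,0,0,0]]'; python3 -m handwheel '[[2,0,0,0,0,0,0],[0,0,0,0,0,0,150],[0,0,0,0,0,0,200],[0,0,0,0,0,0,255],[0,0,0,0,0,0,255]]' 40;python3 -m handwheel '[[0,0,0,0,0,0,255],[0,0,0,0,0,0,255],[0,0,0,0,0,0,255]]'
python3 - <<'E'
from h import *
print(sense()["position"],sense()["opening"])
E
```

```text
clock: 3.1
position: [0.633, 0.1239, 0.0268]
orientation: [0.508, 0.488, 0.511, -0.492]
ft_force: [0.1, 0.1, 0.8]
opening: 0.0851
clock: 3.6
position: [0.6346, 0.1242, 0.0288]
orientation: [0.509, 0.49, 0.51, -0.491]
ft_force: [0.5, 1.3, 4.8]
opening: 0.0335
clock: 3.9
position: [0.6345, 0.1243, 0.0288]
orientation: [0.509, 0.489, 0.51, -0.491]
ft_force: [-0.7, 0.2, 0.0]
opening: 0.0333
[0.63451947 0.12427815 0.02878868] 0.03333041412259804
```

```bash
python3 -m handwheel '[[-30,0,0,0,0,0,255],[-70,0,0,0,0,0,255],[-115,0,0,0,0,0,255],[-150,0,0,0,0,0,255],[-170,0,0,0,0,0,255]]'; python3 -m handwheel '[[0,0,0,0,0,0,255]]'
python3 - <<'E'
from h import *
goto([.557,-.295,.20],np.radians(-1)); print(sense()["opening"],sense()["ft_force"])
C=cam("wrist"); im,d=get_image("wrist"); save("wr2.png",im)
E
```

```text
clock: 4.4
position: [0.6359, 0.1246, 0.2023]
orientation: [0.51, 0.491, 0.509, -0.49]
ft_force: [1.2, 0.4, -2.1]
opening: 0.0333
clock: 4.5
position: [0.6374, 0.125, 0.2055]
orientation: [0.511, 0.492, 0.508, -0.488]
ft_force: [-0.8, 0.7, -2.2]
opening: 0.0333
at [0.6374 0.125  0.2055] yaw 2.2 shift [  4.4 -96.7 416.5] turn [ 0.056 -0.001 -0.008]
0.03325921140922943 [-0.79903652  0.68536114 -2.21351992]
```

View pics/wr2.png

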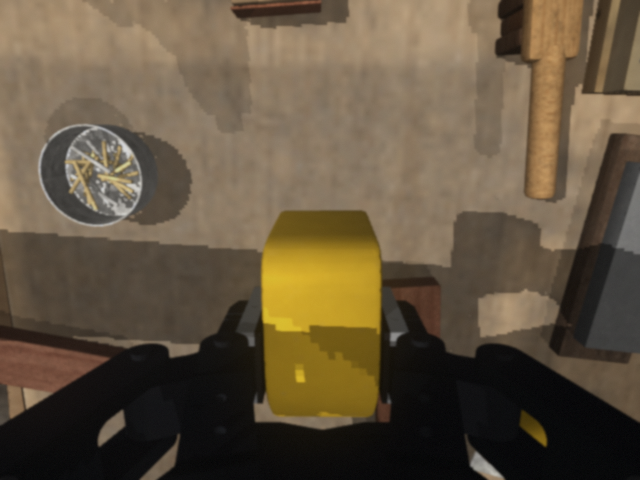

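The tape is held upright between the pads (centre about (322,320)). The tin at (98,175) has not moved. Next is the carry to above the drawer.

```bash
python3 -m handwheel '[[0,-10,45,0,0,0,255],[0,-20,90,0.02,0,0,255],[0,-30,135,0.03,0,0,255],[0,-40,180,0.04,0,0,255],[0,-50,215,0.056,0,-0.008,255]]';  python3 - <<'E'
from h import *
goto([.557,-.295,.20],np.radians(-1)); print(sense()["opening"])
E
```

```text
clock: 5.05
position: [0.5929, -0.0942, 0.2005]
orientation: [-0.493, -0.503, -0.497, 0.506]
ft_force: [0.1, 0.4, -1.8]
opening: 0.0335
at [ 0.5929 -0.0942  0.2005] yaw -1.1 shift [  0.6 -32.1 201.4] turn [-0.001 -0.001  0.008]
0.03350063293554489
```

```bash
python3 -m handwheel '[[0,-8,45,0,0,0,255],[0,-16,90,0,0,0,255],[0,-24,135,0,0,0,255],[0,-30,175,0,0,0,255],[0,-32,201,0,0,0,255]]';python3 -m handwheel '[[0,0,8,0,0,0,255],[0,0,8,0,0,0,255]]';  python3 - <<'E'
from h import *
goto([.557,-.295,.052],np.radians(-1)); print(sense()["opening"])
C=cam("wrist"); im,d=get_image("wrist"); save("wr3.png",im)
im,d=get_image("top"); save("top3.png",im[200:400,360:560].repeat(3,0).repeat(3,1))
C=cam("top");P=cloud("top",d,C); print([w("top",o["position"],C).round(4) for l in ["drawer_floor","unit_drawer0_handle"] for o in spot_point("top",l)[:1]])
E
```

```text
clock: 5.55
position: [0.5546, -0.297, 0.1973]
orientation: [-0.491, -0.503, -0.498, 0.508]
ft_force: [0.4, -0.1, -1.7]
opening: 0.0333
clock: 5.75
position: [0.5528, -0.3056, 0.1942]
orientation: [-0.488, -0.503, -0.499, 0.509]
ft_force: [-0.6, 0.3, -1.9]
opening: 0.0335
at [ 0.5528 -0.3056  0.1942] yaw -1.4 shift [142.1   6.4 -10. ] turn [-0.007 -0.005  0.017]
0.03351809921211758
[array([ 0.5861, -0.2956,  0.0199]), array([ 0.4373, -0.2962,  0.0768])]
```

View pics/wr3.png

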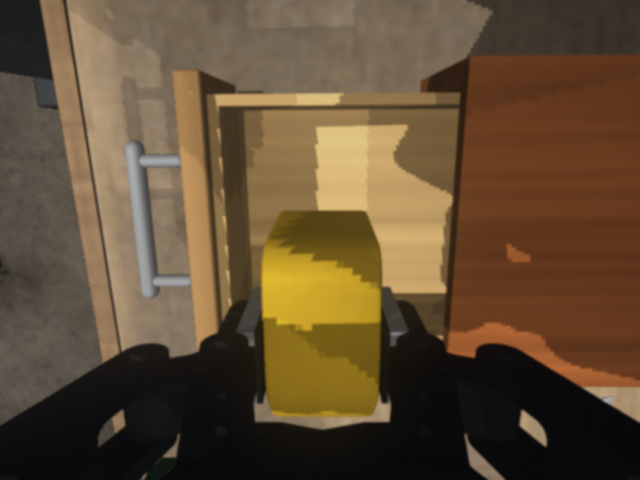

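```bash
python3 -m handwheel '[[0,6,-10,0,-0.005,0.017,255],[20,6,-10,0,-0.005,0.017,255],[40,6,-10,0,-0.005,0.017,255],[60,6,-10,0,-0.005,0.017,255],[65,6,-10,0,-0.005,0.017,255]]';python3 -m handwheel '[[0,0,0,0,0,0,255],[0,0,0,0,0,0,255]]';  python3 - <<'E'
from h import *
goto([.557,-.295,.052],np.radians(-1)); print(sense()["opening"])
C=cam("wrist"); im,d=get_image("wrist");P=cloud("wrist",d,C); X,Y,Z=P[...,0],P[...,1],P[...,2]
m=(d>0)&(abs(Z-.115)<.004)&(X>.59); print("unit front x",np.percentile(X[m],1))
m=(d>0)&(abs(Z-.103)<.003)&(X<.53); print("front panel x",np.percentile(X[m],[2,98]))
E
```

```text
clock: 6.45
position: [0.5592, -0.2902, 0.1294]
orientation: [0.496, 0.505, 0.496, -0.504]
ft_force: [-1.1, 0.2, -3.9]
opening: 0.0333
clock: 6.65
position: [0.5599, -0.2893, 0.1302]
orientation: [0.496, 0.504, 0.496, -0.503]
ft_force: [0.5, -0.2, -1.6]
opening: 0.0334
at [ 0.5599 -0.2893  0.1302] yaw -0.9 shift [78.2 -2.9  5.8] turn [ 0.002 -0.001 -0.001]
0.03336391252035965
unit front x 0.6229910482713098
front panel x [0.47474404 0.48923718]
```

```bash
python3 -m handwheel '[[15,-3,6,0,0,0,255],[30,-3,6,0,0,0,255],[45,-3,6,0,0,0,255],[60,-3,6,0,0,0,255],[66,-3,6,0,0,0,255]]';python3 -m handwheel '[[0,0,0,0,0,0,255],[0,0,0,0,0,0,255]]';  python3 - <<'E'
from h import *
goto([.557,-.295,.051],np.radians(-1)); print(sense()["opening"],sense()["ft_force"])
E
```

```text
clock: 7.2
position: [0.557, -0.2957, 0.0643]
orientation: [0.496, 0.505, 0.496, -0.504]
ft_force: [-0.5, 1.1, -2.3]
opening: 0.0334
clock: 7.4
position: [0.5578, -0.296, 0.0653]
orientation: [0.497, 0.505, 0.495, -0.503]
ft_force: [0.4, 0.2, -2.1]
opening: 0.0334
at [ 0.5578 -0.296   0.0653] yaw -0.9 shift [14.3 -0.8 -1. ] turn [ 0.001  0.    -0.003]
0.03336771528508922 [ 0.38182156  0.20170449 -2.05143489]
```

```bash
python3 -m handwheel '[[4,0,0,0,0,0,255],[7,0,0,0,0,0,255],[10,0,0,0,0,0,255],[12,0,0,0,0,0,255],[13.5,0,0,0,0,0,255]]';python3 -m handwheel '[[0,0,0,0,0,0,255],[0,0,0,0,0,0,255]]'
```

```text
clock: 7.9
position: [0.5576, -0.2959, 0.0515]
orientation: [0.497, 0.505, 0.495, -0.503]
ft_force: [0.1, -0.3, -2.7]
opening: 0.0333
clock: 8.1
position: [0.5576, -0.2959, 0.0514]
orientation: [0.497, 0.505, 0.495, -0.503]
ft_force: [-0.3, 0.1, -2.6]
opening: 0.0334
```

```bash
python3 -m handwheel '[[1,0,0,0,0,0,255],[1,0,0,0,0,0,255],[1,0,0,0,0,0,255]]';python3 -m handwheel '[[1,0,0,0,0,0,255],[1,0,0,0,0,0,255],[1,0,0,0,0,0,255]]';python3 -m handwheel '[[1,0,0,0,0,0,255],[1,0,0,0,0,0,255],[1,0,0,0,0,0,255]]'
```

```text
clock: 8.4
position: [0.5578, -0.296, 0.0507]
orientation: [0.497, 0.505, 0.495, -0.503]
ft_force: [-0.3, 0.5, -0.4]
opening: 0.0333
clock: 8.7
position: [0.5584, -0.296, 0.0507]
orientation: [0.497, 0.505, 0.495, -0.503]
ft_force: [-1.1, 1.5, 5.9]
opening: 0.0336
clock: 9.0
position: [0.559, -0.2961, 0.0507]
orientation: [0.498, 0.505, 0.494, -0.503]
ft_force: [-1.1, 1.9, 6.3]
opening: 0.0331
```

```bash
python3 -m handwheel '[[-1,0,0,0,0,0,130],[-1,0,0,0,0,0,110],[-1,0,0,0,0,0,90],[-1,0,0,0,0,0,85],[-1,0,0,0,0,0,85]]';python3 - <<'E'
from h import *
goto([.557,-.295,.2],np.radians(-1)); print(sense()["opening"],sense()["ft_force"])
C=cam("wrist"); im,d=get_image("wrist"); save("wr4.png",im)
E
```

```text
clock: 9.5
position: [0.5588, -0.296, 0.0514]
orientation: [0.498, 0.505, 0.494, -0.503]
ft_force: [0.2, 0.4, -0.3]
opening: 0.057
at [ 0.5588 -0.296   0.0514] yaw -0.9 shift [-148.6   -1.    -0.9] turn [ 0.001  0.001 -0.006]
0.057000523259469145 [ 0.24990165  0.42824634 -0.26978222]
```

View pics/wr4.png

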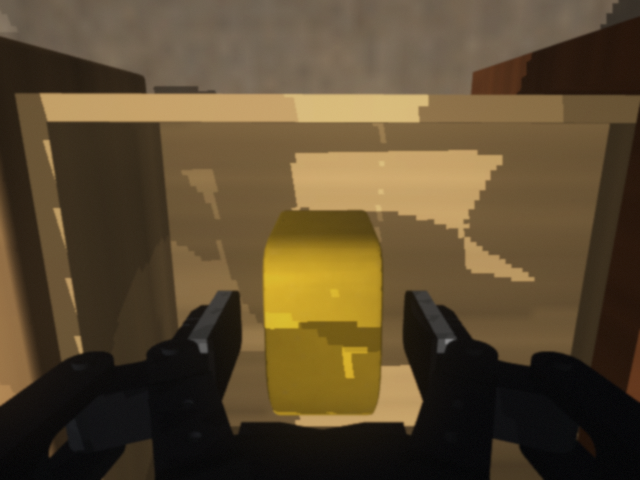

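```bash
python3 -m handwheel '[[-20,0,0,0,0,0,85],[-50,0,0,0,0,0,85],[-90,0,0,0,0,0,85],[-130,0,0,0,0,0,85],[-150,0,0,0,0,0,85]]';python3 -m handwheel '[[0,0,0,0,0,0,255]]';python3 - <<'E'
from h import *
C=cam("wrist"); im,d=get_image("wrist");P=cloud("wrist",d,C); X,Y,Z=P[...,0],P[...,1],P[...,2]
m=(d>0)&(abs(Z-.083)<.008)&(abs(X-.557)<.05)&(abs(Y+.295)<.06); q=P[m]; print(len(q),cv2.minAreaRect((q[:,:2]*1000).astype(np.float32)),q.max(0))
for o in spot_point("wrist","tape_measure")[:2]+spot_point("wrist","unit_drawer0_handle")[:1]: print(w("wrist",o["position"],C).round(3),o["score"])
goto([.390,-.297,.2],np.radians(-1))
E
```

```text
clock: 10.05
position: [0.5594, -0.2967, 0.2059]
orientation: [0.5, 0.506, 0.492, -0.502]
ft_force: [1.4, -0.2, 0.2]
opening: 0.0568
clock: 10.15
position: [0.5611, -0.2976, 0.2098]
orientation: [0.502, 0.507, 0.49, -0.501]
ft_force: [0.3, -0.2, 0.4]
opening: 0.0438
4364 ((558.5840454101562, -294.1984558105469), (58.11594772338867, 34.06565856933594), 89.21328735351562) [ 0.57583699 -0.26534357  0.08656702]
[ 0.559 -0.304  0.022] 0.83
[ 0.439 -0.299  0.077] 0.66
at [ 0.5589 -0.2964  0.2047] yaw -0.9 shift [   3.  -168.9    3.3] turn [ 0.001  0.003 -0.01 ]
```

```bash
python3 -m handwheel '[[0,-45,0,0,0,0,255],[0,-90,0,0,0,0,255],[0,-135,2,0,0,0,255],[0,-172,3,0,0,-0.01,255],[0,-172,3,0,0,-0.01,255]]';python3 -m handwheel '[[0,0,0,0,0,0,255],[0,0,0,0,0,0,255]]';python3 - <<'E'
from h import *
goto([.390,-.297,.055],np.radians(-1)); print(sense()["opening"])
C=cam("wrist"); im,d=get_image("wrist"); save("wr5.png",im)
E
```

```text
clock: 10.8
position: [0.3814, -0.2951, 0.2006]
orientation: [-0.493, -0.503, -0.497, 0.506]
ft_force: [1.0, -0.4, 0.0]
opening: 0.0005
clock: 11.0
position: [0.3812, -0.2947, 0.1993]
orientation: [-0.492, -0.503, -0.498, 0.506]
ft_force: [0.2, -0.7, -0.5]
opening: 0.0003
at [ 0.3812 -0.2947  0.1993] yaw -1.1 shift [144.2  10.1   2.5] turn [-0.002 -0.002  0.009]
0.00025884355830613383
```

View pics/wr5.png

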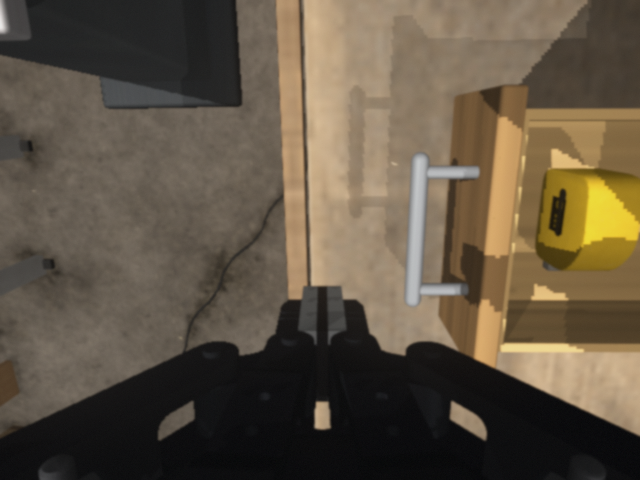

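```bash
python3 -m handwheel '[[35,10,2,0,0,0,255],[75,10,2,0,0,0,255],[110,10,2,0,0,0,255],[132,10,2,0,0,0.009,255],[139,10,2,0,0,0.009,255]]';python3 -m handwheel '[[0,0,0,0,0,0,255],[0,0,0,0,0,0,255]]';python3 - <<'E'
from h import *
goto([.415,-.297,.060],np.radians(-1)); print(sense()["opening"],sense()["ft_force"])
E
```

```text
clock: 11.55
position: [0.3896, -0.2951, 0.0572]
orientation: [0.493, 0.505, 0.498, -0.504]
ft_force: [-0.6, 0.2, 0.7]
opening: 0.0002
clock: 11.75
position: [0.3905, -0.2953, 0.0575]
orientation: [0.494, 0.505, 0.498, -0.504]
ft_force: [0.8, -0.2, 0.6]
opening: -0.0002
at [ 0.3905 -0.2953  0.0575] yaw -1.0 shift [-2.5 24.5  1.3] turn [ 0.001 -0.005  0.003]
-0.00023467918891397207 [ 0.81454925 -0.19610073  0.59503691]
```

```bash
python3 -m handwheel '[[-2,8,0,0,0,0,255],[-2,16,1,0,0,0,255],[-2,24,1,0,0,0,255],[-2,30,1,0,0,0,255],[-2,36,1,0,0,0,255]]';python3 -m handwheel '[[0,8,0,0,0,0,255],[0,16,0,0,0,0,255],[0,24,0,0,0,0,255],[0,32,0,0,0,0,255],[0,40,0,0,0,0,255]]'
python3 - <<'E'
from h import *
goto([.55,-.297,.060],np.radians(-1))
C=cam("wrist"); im,d=get_image("wrist")
for o in spot_point("wrist","unit_drawer0_handle")[:1]: print(w("wrist",o["position"],C).round(3),o["score"])
E
```

```text
clock: 12.25
position: [0.4269, -0.297, 0.0596]
orientation: [0.494, 0.505, 0.498, -0.504]
ft_force: [-1.6, 0.4, 0.4]
opening: 0.0002
clock: 12.75
position: [0.4676, -0.2977, 0.0595]
orientation: [0.494, 0.505, 0.498, -0.504]
ft_force: [-1.4, -1.1, 1.9]
opening: -0.0001
at [ 0.4676 -0.2977  0.0595] yaw -1.0 shift [-0.8 82.4 -2.1] turn [ 0.001 -0.005  0.004]
[ 0.486 -0.299  0.081] 0.76
```

```bash
python3 -m handwheel '[[0,8,0,0,0,0,255],[0,16,0,0,0,0,255],[0,24,0,0,0,0,255],[0,32,0,0,0,0,255],[0,40,0,0,0,0,255]]'; python3 -m handwheel '[[0,8,0,0,0,0,255],[0,14,0,0,0,0,255],[0,20,0,0,0,0,255],[0,25,0,0,0,0,255],[0,30,0,0,0,0,255]]'
```

```text
clock: 13.35
position: [0.5092, -0.2983, 0.0593]
orientation: [0.494, 0.505, 0.498, -0.503]
ft_force: [-0.4, 1.0, -0.5]
opening: 0.0002
clock: 13.85
position: [0.5396, -0.2988, 0.0593]
orientation: [0.494, 0.505, 0.498, -0.503]
ft_force: [-1.9, -0.2, 0.4]
opening: 0.0001
```

```bash
python3 -m handwheel '[[0,3,0,0,0,0,255],[0,6,0,0,0,0,255],[0,8,0,0,0,0,255],[0,10,0,0,0,0,255],[0,12,0,0,0,0,255]]'
```

```text
clock: 14.35
position: [0.5516, -0.2991, 0.0593]
orientation: [0.494, 0.505, 0.498, -0.503]
ft_force: [-0.9, 0.2, 0.1]
opening: 0.0002
```

```bash
python3 -m handwheel '[[0,1,0,0,0,0,255],[0,2,0,0,0,0,255],[0,3,0,0,0,0,255],[0,3,0,0,0,0,255]]';python3 -m handwheel '[[0,1,0,0,0,0,255],[0,2,0,0,0,0,255],[0,3,0,0,0,0,255],[0,3,0,0,0,0,255]]'
```

```text
clock: 14.75
position: [0.5538, -0.2991, 0.0593]
orientation: [0.494, 0.504, 0.498, -0.504]
ft_force: [-4.5, -0.3, 1.3]
opening: -0.0001
clock: 15.15
position: [0.5539, -0.2991, 0.0593]
orientation: [-0.492, -0.503, -0.499, 0.505]
ft_force: [-11.2, -0.5, 5.9]
opening: -0.0003
```

The firm stop was reached: the TCP stalled at x=0.554 and the force rose to 11 N. I'll hold, back off, rise and check.

```bash
python3 -m handwheel '[[0,0,0,0,0,0,255],[0,-5,0,0,0,0,255],[0,-30,0,0,0,0,255],[0,-60,0,0,0,0,255],[0,-80,0,0,0,0,255]]';python3 -m handwheel '[[-40,0,0,0,0,0,255],[-80,-20,0,0,0,0,255],[-120,-40,0,0,0,0,255],[-150,-50,0,0,0,0,255],[-150,-50,0,0,0,0,255]]';python3 - <<'E'
from h import *
im,d=get_image("top"); save("top6.png",im[100:400,120:520].repeat(2,0).repeat(2,1)); C=cam("top")
for l in ["unit_drawer0_handle","screw_tin","sanding_block","tape_measure"]:
    print(l,[(w("top",o["position"],C).round(3).tolist(),round(o["score"],2)) for o in spot_point("top",l)[:2]])
P=cloud("top",d,C); X,Y,Z=P[...,0],P[...,1],P[...,2]
m=(abs(Y+.30)<.08)&(abs(Z-.1)<.006)&(X>.4)&(X<.65); print("front rim x",np.percentile(X[m],[1,50,99]),m.sum())
m=(abs(Y+.30)<.08)&(abs(Z-.077)<.008)&(X>.4)&(X<.6); print("handle x",np.percentile(X[m],[5,50,95]) if m.any() else 0)
print(tool()[0],sense()["ft_force"],sense()["clock"])
E
```

```text
clock: 15.65
position: [0.473, -0.2974, 0.0599]
orientation: [-0.492, -0.503, -0.499, 0.505]
ft_force: [-0.3, -0.7, -0.4]
opening: 0.0001
clock: 16.15
position: [0.4263, -0.2993, 0.2159]
orientation: [0.496, 0.505, 0.495, -0.504]
ft_force: [1.3, -0.0, -0.9]
opening: -0.0002
unit_drawer0_handle [([0.577, -0.299, 0.079], 0.94)]
screw_tin [([0.468, 0.146, -0.001], 0.97)]
sanding_block [([0.594, 0.325, -0.002], 0.91)]
tape_measure [([0.831, -0.073, -0.003], 0.58)]
front rim x [0.6070836  0.61529227 0.62314194] 453
handle x [0.56741163 0.5739797  0.59637312]
[ 0.42408204 -0.29683288  0.20867635] [-0.68855611  0.70918607  0.08690715] 16.4
```

View pics/top6.png

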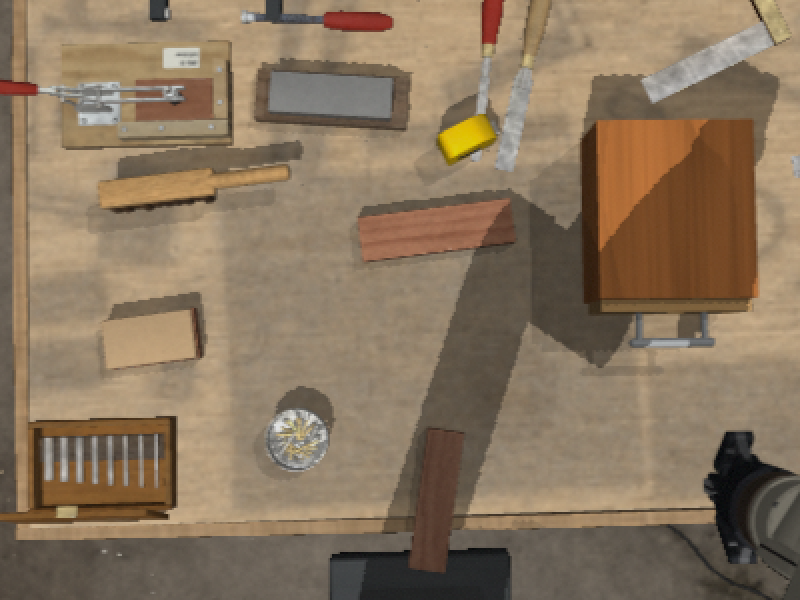

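The top view shows the drawer shut. Its front panel is flush with the unit, and the tin (298,440) and block (150,340) are in place.

```bash
python3 -m handwheel '[[0,0,0,0,0,0,255],[0,0,0,0,0,0,255]]'; python3 -c "
from rig import *
print(job_done())"
```

```text
clock: 16.6
position: [0.4238, -0.2963, 0.2072]
orientation: [-0.491, -0.503, -0.501, 0.505]
ft_force: [-1.2, -0.1, -0.6]
opening: 0.0001
the job is handed in; nothing more can be done
None
```

I stood the left tape measure upright in the open drawer, let go of it, and pushed the drawer shut by its handle at about 0.08 m/s. The job was handed in at 16.6 s.

- **Tape measure:** after release, with the drawer still open, its top was level at about 86 mm. That matches standing on the 22 mm floor, and the fingers were clear of it. I could not see it again once the drawer was shut.
- **Drawer:** it stopped at its firm stop, with the push force rising to about 11 N. In the last top view the front panel is flush with the unit, with its inner edge at x = 0.623 against 0.623 for the unit's front.
- **Tin and sanding block:** both measured within 4 mm of where they began.
- **Robot:** it stands clear of everything. No check failed; the top view put the handle at x = 0.577 by the network and 0.574 by depth, which agrees within the stated error.

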